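# Unbolt and open the fixed leaf of a workshop cabinet

### The job

One leaf of the little blue double-door cabinet already stands open; the other is still held shut by its upright bolt. Pull that bolt all the way up by its knob, then swing the bolted leaf wide open, about square to the cabinet, and leave it standing open with the bolt still drawn up.

Things in the scene. Friction and masses are not known exactly. Their poses are not given: they have to be found in the camera images.
- bolt_knob (a point): Centre of the bolt's dark steel knob: upright, 22 mm diameter, 32 mm tall, on a 10 mm rod that runs down the shut leaf's face into a keeper at the cabinet's foot. It stands free, 35 mm above the cabinet's top (bolt down), 22 mm in front of the carcass. z up; leaf shut: x into the cabinet, y to the hinge; turns with the leaf. Cabinet 200 deep, 356 wide, 220 tall; low things (50 mm) on its rear.
- bolt (a joint): Lift of the bolt in m: 0 fully down (shot), 0.030 fully up (end stop). Until it is raised about 0.018 its foot is caught in the keeper and the leaf cannot open. It slides with about 4 N of friction (5 to 6 N to lift it) and stays where it is left.
- passive_leaf (a joint): Opening of the bolted leaf in rad (174 mm wide, 183 tall, 16 thick, no handle): 0 shut, 1.57 square to the cabinet, stop at 1.9. Opens towards the robot, clockwise seen from above. Light hinge (0.12 N m), stays where left. With the bolt up it can be swung by the same knob, which is round and turns between the fingers, or by its free edge.
- leaf_hinge (a point): Point on the bolted leaf's upright hinge axis, level with the cabinet's top (220 mm), at the outer front edge on the robot's left (+y). It stays put as the leaf swings; the knob circles about it at 155 mm radius. z up; its axes turn with the leaf and match the knob's.

How it is judged:
By the outcome, as a careful person would: the job done as asked, in the order asked, and still so for the second after the job is handed in, with the robot touching nothing.
It also fails if it takes over 35 s, if anything falls off the work surface, if the arm or the gripper's body presses on something with over 40 N, if the wrist force passes 120 N, or if a joint passes its speed limit or range.

### The arm

A 6-joint arm with a two-finger parallel gripper is mounted at the origin on the work surface. World frame = base frame: x ahead of the robot, y to its left, z up, the work surface at z = 0. Lengths are in mm, angles in rad, forces in N, time in s.
With the tool pointing down it reaches from about 350 to 875 mm from the base axis. Payload 4.2 kg.
Tool frame: the origin (TCP) lies midway between the tips of the shut fingers; the grasp point (between the pads) lies 19 mm behind it; z points along the fingers, y is the direction in which the jaws open and shut (so a half turn about z gives the same grasp; the last joint's range is limited). The gripper opens to 85 mm and grips with 20 to 120 N. Pads are 22 mm wide; open, the fingers measure 114 mm over their backs; the gripper's body (76 mm by 85 mm) begins 54 mm behind the grasp point. The pads swing forward as they close: fully open they stand 13 mm farther back than shut.
Start: joints at [-0.878, 0.385, 0.008, 0, -1.194, -0.259], TCP at [262.713, -567.081, 231.312] pointing down, gripper open.
Joint ranges: [-3.14, 3.14], [-1.21, 2.06], [-1.07, 1.41], [-3.16, 2.05], [-2.99, -0.16], [-3.1, 3.1]. Speed limits (rad/s): [2.79, 2.79, 3.14, 3.14, 3.14, 3.14].

### API

Orientations are given as a unit quaternion [x, y, z, w].
In Python, from bench import read_state, get_image, job_done, search_frame, regions_of gives the robot as it stands.
- The arm moves only by the tool servo_tool, never from a script. Its arguments are lists of equal length, an entry for each row: "turn": the turn, a rotation vector about the world's x, y, z in rad, a list of three; "dp": the shift along the world's x, y, z in m, a list of three; "fingers": the finger opening in m, from 0 to 0.0854. In form: {"turn": [[rx, ry, rz], ...], "dp": [[tx, ty, tz], ...], "fingers": [fingers, ...]}. A call has exactly 5 rows; each row shifts and turns the pose as measured when the row begins; what a row does not reach is not made up. A row lasts 1/8 s, in which the tool goes at most 62.5 mm and 10.7 degrees, less where a joint would pass 70% of its speed; a pose out of reach is approached as far as the arm can. A call is refused whole if a number of a shift passes 0.0625 or a number of a turn 0.188, either way. A call with a gripper value outside its range is refused whole. The fingers move at their own pace and stop on an object; the grip force is fixed at half the most. Time passes only in rows, so rows that do not move let the fingers close, or fill a call up. It gives the time, the measured TCP pose, the force and the opening at its end, in the units of the state.
- read_state(): the state, without advancing time (a new reading comes with each control period).
- get_image(name): name is "scene" or "top" or "wrist"; returns a dict with "img" (384x512x3 uint8, red, green, blue), "vfov" (degrees; the focal length in pixels is half the picture's height over the tangent of half this angle, whatever the lens; pixels are square), "cx", "cy" (the principal point, pixels), "k1" (the pictures are not rectified: a ray, as slopes to the right and down, at radius r is drawn at 1 + k1 r^2 times it, then the intrinsics apply), "world_from_camera" (4x4, takes a point from camera to world coordinates); the wrist camera has in their place "mount" (4x4, takes a point from camera to tool coordinates, whose origin is the TCP and whose axes are the flange's). Camera axes: x right, y down, z forward; pixel columns grow to the right and rows downward; lengths in mm; the calibration is good to about 2 mm. A picture is of the moment at which its call begins: read the wrist's pose just before it. There is no depth.
- job_done(): hands the job in, once; it reports no verdict.
Trained networks look in the newest picture that a camera, given by its name, has taken for a name from the list of things; names that differ only in an ending like _2 or _b are one class to them, and where a whole thing is asked for, a point or a joint stands for the part that bears it (a point fixed in the world has none). Each returns a list of dicts, best first, with "score" (0 to 1); they miss things now and then, are a little off and sometimes report something else, mostly with a low value. They report only what shows in the picture. A call takes as long as a camera call.
- search_frame(query, camera): "box" ([left, top, width, height] in pixels, round what is visible of it).
- regions_of(query, camera): "region" (384x512 bool, what is visible of it) and "box" ([left, top, width, height] in pixels, round what is visible of it).
The state is a dict: "clock": time; "joints": joint angles; "joint_vel": joint speeds; "joint_efforts": joint torques, N m; "position": TCP position; "ee_rot": TCP orientation; "contact_force": force on the tool from outside, world axes, zero at the start; "wrist_torque": the same for the moment, N m; "gripper_width": finger opening in mm.
Only numpy, scipy, OpenCV 4.12 (cv2) and the standard library are available. Lean on these libraries where they do the work, as an engineer would, in place of code of your own. Each camera call takes 0.05 s, during which the arm holds its last target. There are 200 camera calls.

## Working session

There is one attempt and no reset: what is moved stays moved. The work goes in short steps, Python scripts to look and compute and a tool call to move; the robot and the scene stay as the last step left them, time stands still between calls to the robot, and variables do not carry over. Pictures are saved under pics/ and viewed, about 8 in all and at most 12, crops included, and the job is handed in when it is done.

Besides the shell and the picture viewer there is one more tool, called after "Emit:" as a command line: name --argument value ..., lists and objects as JSON in quotes. servo_tool: Moves the arm, as the interface text tells. Its arguments: {"type":"object","properties":{"turn":{"type":"array","items":{"type":"array","items":{"type":"number"}}},"dp":{"type":"array","items":{"type":"array","items":{"type":"number"}}},"fingers":{"type":"array","items":{"type":"number"}}},"required":["turn","dp","fingers"]}

```bash
mkdir -p pics; ls; cat > h.py <<'E'
import numpy as np, cv2
from bench import *
from scipy.spatial.transform import Rotation as R
def grab(n):
    s=read_state(); d=get_image(n); d['s']=s
    if 'mount' in d:
        T=np.eye(4); T[:3,:3]=R.from_quat(s['ee_rot']).as_matrix(); T[:3,3]=s['position']
        d['world_from_camera']=T@np.array(d['mount'])
    return d
def ray(d,u,v):
    h=d['img'].shape[0]; f=h/2/np.tan(np.radians(d['vfov'])/2)
    p=np.array([(u-d['cx'])/f,(v-d['cy'])/f]); q=p.copy()
    for _ in range(20): q=p/(1+d['k1']*(q@q))
    W=np.array(d['world_from_camera']); r=W[:3,:3]@[q[0],q[1],1]
    return W[:3,3],r/np.linalg.norm(r)
def proj(d,P):
    W=np.array(d['world_from_camera']); c=W[:3,:3].T@(np.array(P)-W[:3,3]); s=c[:2]/c[2]
    f=d['img'].shape[0]/2/np.tan(np.radians(d['vfov'])/2)
    s=s*(1+d['k1']*(s@s)); return [d['cx']+f*s[0],d['cy']+f*s[1]]
def tri(rs):
    A=0;b=0
    for o,r in rs:
        M=np.eye(3)-np.outer(r,r);A=A+M;b=b+M@o
    p=np.linalg.solve(A,b); return p,[np.linalg.norm((np.eye(3)-np.outer(r,r))@(p-o)) for o,r in rs]
def onz(d,u,v,z):
    o,r=ray(d,u,v); return o+r*(z-o[2])/r[2]
def save(d,n): cv2.imwrite('pics/'+n,d['img'][:,:,::-1])
E
python3 - <<'E'
from h import *
import cv2
ims=[]
rs=[]
for n in ['scene','top']:
    d=grab(n); ims.append(d['img'][:,:,::-1])
    print(n,np.round(np.array(d['world_from_camera'])[:3,3]))
    for q in ['bolt_knob','passive_leaf']:
        r=search_frame(q,n)
        for x in r[:3]: print(n,q,x['score'],np.round(x['box'],1))
        if q=='bolt_knob' and r:
            b=r[0]['box']; rs.append(ray(d,b[0]+b[2]/2,b[1]+b[3]/2))
    save(d,n+'0.png')
if len(rs)==2: print(tri(rs))
print(read_state())
E
```

```text
pics
scene [728. 263. 815.]
scene bolt_knob 0.62 [252.6 140.3  16.4  24.1]
scene passive_leaf 0.97 [243.1 139.   75.2 119.1]
top [562.  65. 838.]
top bolt_knob 0.59 [286.7 193.5  15.3  18.6]
top passive_leaf 0.56 [186.5 190.5 120.1  40.2]
(array([619.34409883,  21.03518387, 246.02161711]), [np.float64(0.7026479554163935), np.float64(0.7026479554162389)])
{'clock': 0.3, 'joints': array([-8.78385938e-01,  3.85024805e-01,  7.52905929e-03, -1.18257552e-04,
       -1.19400961e+00, -2.58573754e-01]), 'joint_vel': array([ 0.0008273 , -0.00191146,  0.00312454,  0.00132638, -0.00158258,
        0.00053974]), 'joint_efforts': array([-1.48760413e-03, -3.91659164e+01,  1.88241649e+01,  4.18219239e+00,
       -2.62217232e-03, -2.25612195e-05]), 'position': array([ 262.64747564, -566.93722686,  230.95286048]), 'ee_rot': array([-2.15199907e-01,  9.76569952e-01,  3.40354482e-04, -1.13414138e-04]), 'contact_force': array([-0.43795315, -0.7828424 , -0.41039663]), 'wrist_torque': array([-0.01734815, -0.01914876, -0.01551503]), 'gripper_width': 85.4038334510833}
```

View pics/scene0.png

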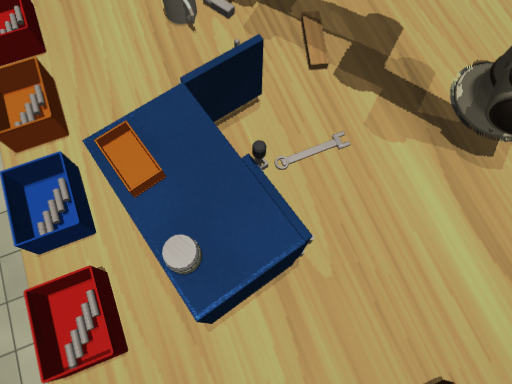

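View pics/top0.png

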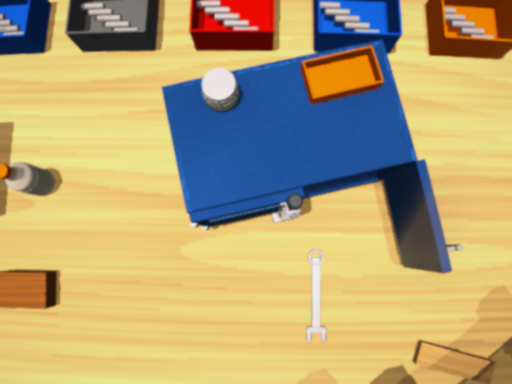

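```bash
python3 - <<'E'
from h import *
d=grab('top'); s=grab('scene')
C={}
for n,p in dict(hinge=(191,215),fr=(414,160),rl=(164,87),rr=(383,41)).items():
    C[n]=onz(d,*p,220); print(n,np.round(C[n],1))
for a,b in [('hinge','fr'),('rl','rr'),('hinge','rl'),('fr','rr')]: print(a,b,np.linalg.norm(C[a]-C[b]),np.degrees(np.arctan2(*(C[b]-C[a])[[1,0]])))
for n,p in dict(fl=(311,237),rr=(85,139),rl=(203,321),fr=(184,80)).items():
    print('scene',n,np.round(onz(s,*p,220),1))
for z in (255,265): print(np.round(onz(d,294.5,201,z),1),np.round(onz(s,260,148,z),1))
# zoom
a=d['img'][150:260,170:330]; b=s['img'][100:250,220:330]
a=cv2.resize(a,None,fx=4.5,fy=4.5,interpolation=cv2.INTER_CUBIC)[:495]; b=cv2.resize(b,(int(110*3.3),495),interpolation=cv2.INTER_CUBIC)
m=np.hstack([a,b]); m=cv2.resize(m,(800,int(m.shape[0]*800/m.shape[1])))
cv2.imwrite('pics/z1.png',m[:,:,::-1]); print(m.shape)
E
```

```text
hinge [602.4 170.3 220. ]
fr [ 689.5 -162.5  220. ]
rl [798.9 219.7 220. ]
rr [ 880.8 -121.7  220. ]
hinge fr 343.9792481196909 -75.32750002269242
rl rr 351.0532141708193 -76.50596400277473
hinge rl 202.62674516692795 14.104127654189483
fr rr 195.6044038252672 12.032466053399865
scene fl [595.8 172.1 220. ]
scene rr [ 879.5 -121.8  220. ]
scene rl [791.3 226.6 220. ]
scene fr [ 687.8 -171.3  220. ]
[621.5  21.1 255. ] [618.9  17.9 255. ]
[620.5  21.8 265. ] [620.8  22.3 265. ]
(365, 800, 3)
```

View pics/z1.png

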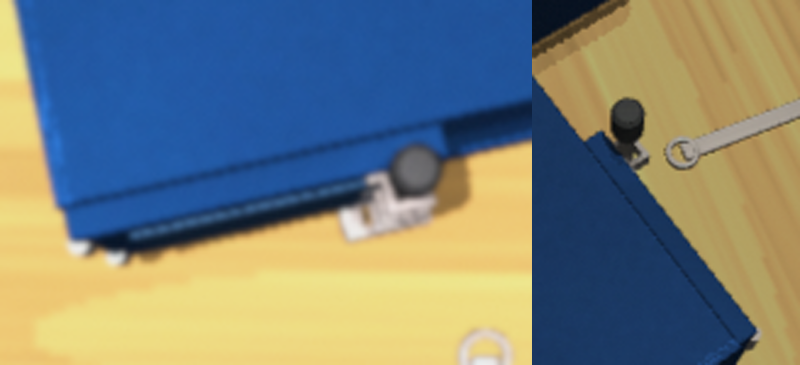

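Emit:
servo_tool --turn '[[0,0,0],[0,0,-0.05],[0,0,-0.05],[0,0,-0.05],[0,0,-0.04]]' --dp '[[0,0,0.06],[0.02,0.03,0.05],[0.03,0.05,0],[0.03,0.05,0],[0.03,0.05,0]]' --fingers '[0.0854,0.0854,0.0854,0.0854,0.0854]'

```text
clock: 1.02
position: [373.0, -384.2, 342.6]
ee_rot: [-0.115, 0.993, 0.002, 0.001]
contact_force: [1.3, -0.7, 0.7]
gripper_width: 85.2
```

Emit:
servo_tool --turn '[[0,0,0],[0,0,0],[0,0,0],[0,0,0],[0,0,0]]' --dp '[[0.03,0.05,0],[0.03,0.05,0],[0.03,0.05,0],[0.03,0.05,0],[0.03,0.05,0]]' --fingers '[0.0854,0.0854,0.0854,0.0854,0.0854]'

```text
clock: 1.65
position: [526.2, -125.2, 344.4]
ee_rot: [-0.114, 0.993, 0.001, 0.003]
contact_force: [1.1, -0.3, 0.1]
gripper_width: 85.4
```

Emit:
servo_tool --turn '[[0,0,0],[0,0,0],[0,0,0],[0,0,0],[0,0,0]]' --dp '[[0.03,0.045,0],[0.03,0.045,0],[0.03,0.045,0],[0.0,0.005,0],[0,0,0]]' --fingers '[0.0854,0.0854,0.0854,0.0854,0.0854]'

```text
clock: 2.28
position: [619.2, 23.6, 343.6]
ee_rot: [-0.117, 0.993, 0.001, 0.003]
contact_force: [-0.1, -0.6, 0.6]
gripper_width: 85.5
```

```bash
python3 - <<'E'
from h import *
d=grab('wrist'); print(np.round(d['s']['position'],1),np.round(d['world_from_camera'],2))
for x in search_frame('bolt_knob','wrist')[:3]:
    b=x['box'];print(x['score'],np.round(b,1),[np.round(onz(d,b[0]+b[2]/2,b[1]+b[3]/2,z),1) for z in (255,271)])
im=d['img'].copy()
for z in (239,271):
    u=proj(d,(620.5,21,z)); print(u); 
save(d,'w1.png')
E
```

```text
[619.2  23.6 343.6] [[-2.300e-01  9.200e-01  3.100e-01  5.397e+02]
 [ 9.700e-01  2.200e-01  8.000e-02  5.620e+00]
 [ 0.000e+00  3.200e-01 -9.500e-01  4.853e+02]
 [ 0.000e+00  0.000e+00  0.000e+00  1.000e+00]]
0.8 [239.5 155.4  25.7  67.6] [array([611.1,  18.8, 255. ]), array([606.2,  17.9, 271. ])]
[np.float64(252.58253999534224), np.float64(194.2992873796557)]
[np.float64(251.97408482830096), np.float64(207.6764126879167)]
```

View pics/w1.png

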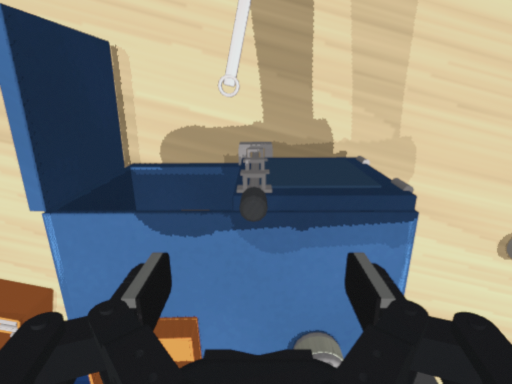

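Emit:
servo_tool --turn '[[0,0,0],[0,0,0],[0,0,0],[0,0,0],[0,0,0]]' --dp '[[0.002,-0.002,-0.04],[0,0,-0.035],[0,0,-0.02],[0,0,-0.008],[0,0,0]]' --fingers '[0.0854,0.0854,0.0854,0.0854,0.0854]'

```text
clock: 3.0
position: [619.2, 14.1, 242.5]
ee_rot: [-0.113, 0.994, 0.001, 0.007]
contact_force: [0.1, -0.3, 0.3]
gripper_width: 85.0
```

Emit:
servo_tool --turn '[[0,0,0],[0,0,0],[0,0,0],[0,0,0],[0,0,0]]' --dp '[[0,0,0],[0,0,0],[0,0,0],[0,0,0],[0,0,0]]' --fingers '[0.02,0.01,0.0,0.0,0.0]'

```text
clock: 3.62
position: [618.7, 20.2, 245.7]
ee_rot: [-0.114, 0.993, 0.006, 0.009]
contact_force: [2.1, -7.2, -3.6]
gripper_width: 20.0
```

```bash
python3 - <<'E'
from h import *
d=grab('wrist'); s=grab('scene'); print(d['s']['position'],d['s']['gripper_width'],d['s']['contact_force'],d['s']['wrist_torque'])
a=cv2.resize(d['img'][130:360,140:400],(520,460)); b=cv2.resize(s['img'][80:220,190:275],(279,460))
cv2.imwrite('pics/g1.png',np.hstack([a,b])[:,:,::-1])
E
```

```text
[618.7437168   20.22903955 245.7309191 ] 20.02494703519189 [ 2.09560041 -7.23529109 -3.62055598] [-2.29064064 -0.50907262 -0.10927995]
```

View pics/g1.png

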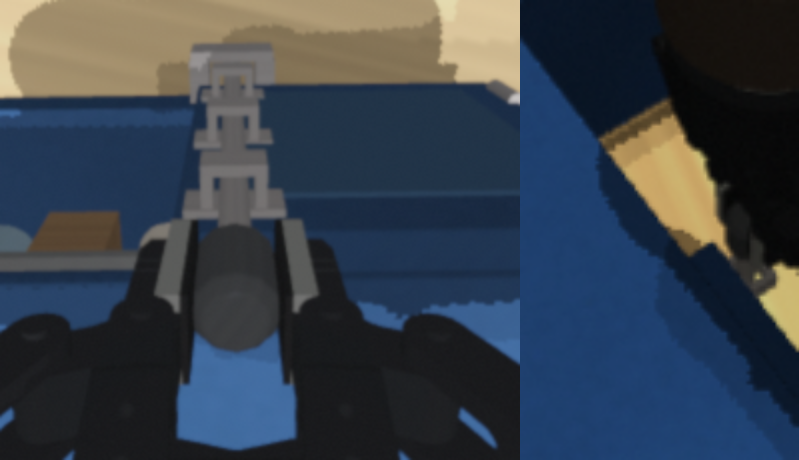

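Emit:
servo_tool --turn '[[0,0,0],[0,0,0],[0,0,0],[0,0,0],[0,0,0]]' --dp '[[0,0,0.006],[0,0,0.006],[0,0,0.006],[0,0,0.006],[0,0,0.003]]' --fingers '[0.0,0.0,0.0,0.0,0.0]'

```text
clock: 4.35
position: [618.0, 19.9, 270.4]
ee_rot: [-0.113, 0.994, 0.007, 0.006]
contact_force: [0.8, 0.7, -4.9]
gripper_width: 19.8
```

Emit:
servo_tool --turn '[[0,0,0],[0,0,0],[0,0,0],[0,0,0],[0,0,0]]' --dp '[[0,0,0.003],[0,0,0.003],[0,0,0.003],[0,0,0.003],[0,0,0]]' --fingers '[0.0,0.0,0.0,0.0,0.0]'

```text
clock: 4.97
position: [615.3, 19.7, 275.9]
ee_rot: [-0.111, 0.994, 0.008, 0.0]
contact_force: [1.1, 1.7, -7.6]
gripper_width: 20.0
```

Emit:
servo_tool --turn '[[0,0,0],[0,0,0],[0,0,0],[0,0,0],[0,0,0]]' --dp '[[0,0,0.004],[0,0,0.005],[0,0,0.005],[0,0,0.005],[0,0,0]]' --fingers '[0.0,0.0,0.0,0.0,0.0]'

```text
clock: 5.6
position: [606.1, 19.2, 276.4]
ee_rot: [-0.109, 0.994, 0.01, -0.019]
contact_force: [-0.2, 1.7, -8.0]
gripper_width: 19.8
```

```bash
python3 - <<'E'
from h import *
d=grab('wrist'); s=grab('scene'); print(d['s']['position'],d['s']['joints'])
a=cv2.resize(d['img'][130:360,140:400],(520,460)); b=cv2.resize(s['img'][80:220,190:275],(279,460))
cv2.imwrite('pics/g2.png',np.hstack([a,b])[:,:,::-1])
E
```

```text
[606.05217296  19.21855578 276.39957583] [ 0.28499091  0.3472441   0.07402553 -0.02695033 -1.33201761 -1.63051548]
```

View pics/g2.png

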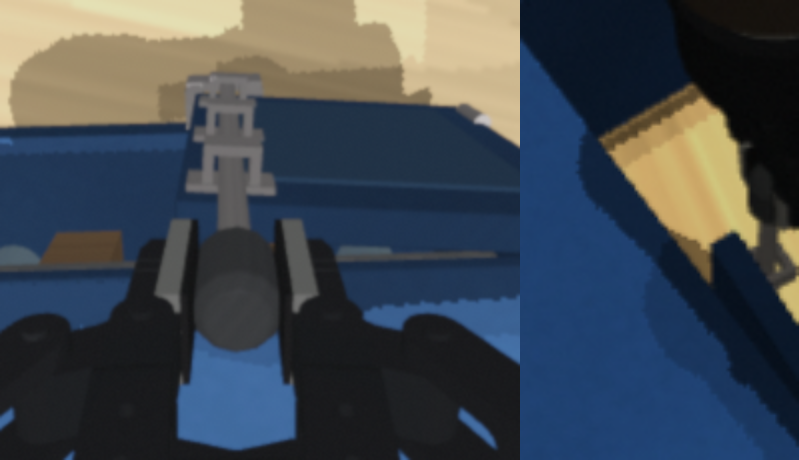

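Emit:
servo_tool --turn '[[0,0,0],[0,0,0],[0,0,0],[0,0,0],[0,0,0]]' --dp '[[-0.016,0,0.001],[-0.016,0.0015,0.001],[-0.016,0.0035,0.001],[-0.0155,0.005,0.001],[-0.015,0.0065,0.001]]' --fingers '[0.0,0.0,0.0,0.0,0.0]'

```text
clock: 6.32
position: [528.1, 38.8, 277.5]
ee_rot: [-0.106, 0.994, 0.013, -0.016]
contact_force: [9.9, 3.0, -23.9]
gripper_width: 19.6
```

Emit:
servo_tool --turn '[[0,0,0],[0,0,0],[0,0,0],[0,0,0],[0,0,0]]' --dp '[[-0.016,0.01,-0.001],[-0.0145,0.012,0],[-0.013,0.014,0],[-0.0115,0.015,0],[-0.0095,0.0165,0]]' --fingers '[0.0,0.0,0.0,0.0,0.0]'

```text
clock: 6.95
position: [461.5, 107.9, 278.6]
ee_rot: [-0.105, 0.994, 0.013, -0.011]
contact_force: [8.9, -0.8, -25.2]
gripper_width: 19.5
```

Emit:
servo_tool --turn '[[0,0,0],[0,0,0],[0,0,0],[0,0,0],[0,0,0]]' --dp '[[-0.0045,0.013,-0.001],[-0.004,0.013,-0.001],[-0.003,0.013,-0.0005],[-0.002,0.014,0],[0,0,0]]' --fingers '[0.0,0.0,0.0,0.0,0.0]'

```text
clock: 7.58
position: [445.3, 161.7, 278.9]
ee_rot: [-0.105, 0.994, 0.01, -0.01]
contact_force: [3.0, -1.6, -18.1]
gripper_width: 19.5
```

```bash
python3 - <<'E'
from h import *
d=grab('wrist'); s=grab('top'); print(d['s']['position'],d['s']['contact_force'],d['s']['wrist_torque'])
a=cv2.resize(d['img'],(400,300)); b=cv2.resize(s['img'],(400,300))
cv2.imwrite('pics/g3.png',np.hstack([a,b])[:,:,::-1])
E
```

```text
[445.31767326 161.68085522 278.91449862] [  3.00748844  -1.5776328  -18.08541579] [-0.85592301 -1.12155863 -0.33327416]
```

View pics/g3.png

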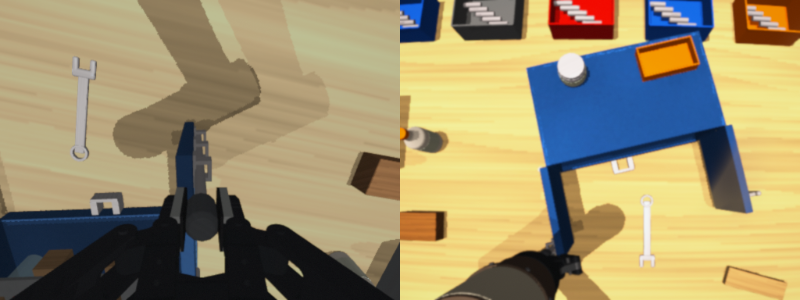

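Emit:
servo_tool --turn '[[0,0,0],[0,0,0],[0,0,0],[0,0,0],[0,0,0]]' --dp '[[0,0,0],[0,0,0],[0,0,0],[0,0,0],[0,0,0]]' --fingers '[0.03,0.045,0.06,0.0854,0.0854]'

```text
clock: 8.3
position: [451.9, 163.7, 291.6]
ee_rot: [-0.107, 0.994, 0.015, 0.003]
contact_force: [0.3, -0.7, -0.1]
gripper_width: 85.4
```

Emit:
servo_tool --turn '[[0,0,0],[0,0,0],[0,0,0],[0,0,0],[0,0,0]]' --dp '[[0,0,0.02],[0,0,0.03],[0,0,0.04],[0,0,0.04],[0,-0.06,0]]' --fingers '[0.0854,0.0854,0.0854,0.0854,0.0854]'

```text
clock: 8.93
position: [451.6, 104.2, 424.6]
ee_rot: [-0.11, 0.994, 0.014, 0.002]
contact_force: [1.9, -0.7, -0.5]
gripper_width: 85.1
```

Emit:
servo_tool --turn '[[0,0,0],[0,0,0],[0,0,0],[0,0,0],[0,0,0]]' --dp '[[0,-0.06,0],[0,-0.06,0],[0,-0.06,0],[0,-0.06,0],[0,0,0]]' --fingers '[0.0854,0.0854,0.0854,0.0854,0.0854]'

```text
clock: 9.55
position: [450.0, -145.3, 425.7]
ee_rot: [-0.109, 0.994, 0.013, 0.003]
contact_force: [0.1, -0.0, 0.4]
gripper_width: 85.6
```

```bash
python3 - <<'E'
from h import *
print(read_state()['position'])
t=grab('top'); s=grab('scene'); rs=[]
for n,d in (('top',t),('scene',s)):
    r=search_frame('bolt_knob',n)
    for x in r[:2]: print(n,x['score'],np.round(x['box'],1))
    if r: b=r[0]['box']; rs.append(ray(d,b[0]+b[2]/2,b[1]+b[3]/2))
if len(rs)==2: print(tri(rs))
cv2.imwrite('pics/f.png',np.hstack([cv2.resize(t['img'],(400,300)),cv2.resize(s['img'],(400,300))])[:,:,::-1])
E
```

```text
[ 450.04794889 -145.26574356  425.72868091]
top 0.73 [174.  312.9  27.1  25.6]
scene 0.77 [364.1 175.6  54.4  50. ]
(array([446.11567219, 168.06739076, 216.38599013]), [np.float64(5.542656535542091), np.float64(5.5426565355421795)])
```

View pics/f.png

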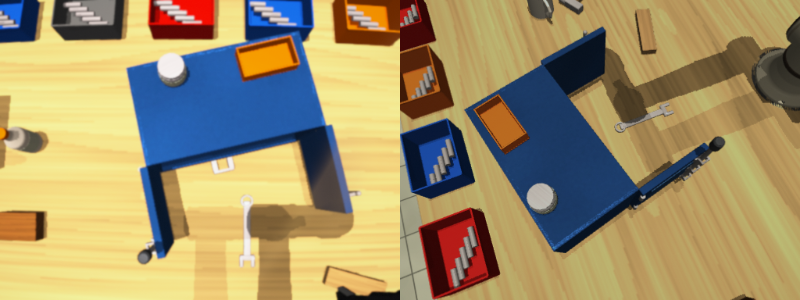

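```bash
python3 - <<'E'
from h import *
t=grab('top'); s=grab('scene')
def c(d,x0,y0,x1,y1):
    g=d['img'][y0:y1,x0:x1].astype(int); m=((g.max(2)<95)&(g.max(2)-g.min(2)<22)).astype('uint8')
    n,l,st,ce=cv2.connectedComponentsWithStats(m); k=1+np.argmax(st[1:,4]); print(st[k]); return ce[k]+[x0,y0]
a=c(t,172,308,202,340); b=c(s,392,170,420,196); print(a,b,tri([ray(t,*a),ray(s,*b)]))
P=tri([ray(t,*a),ray(s,*b)])[0]
H=np.array([603.5,174.3]); v=P[:2]-H; print(np.hypot(*v),'open deg',-84.4-np.degrees(np.arctan2(v[1],v[0]))%-360)
E
```

```text
[  8   6  19  21 127]
[  0   5  24  21 300]
[190.31496063 322.28346457] [404.07666667 184.76      ] (array([456.35778205, 159.20203784, 283.19163117]), [np.float64(3.61835118371397), np.float64(3.6183511837139224)])
147.91477534599892 open deg 89.74149999078688
```

```bash
python3 -c "
from bench import *
print(job_done())"
```

```text
the job is handed in; nothing more can be done
None
```

The bolt is drawn up and the bolted leaf stands open about square to the cabinet. I handed the job in at about 10 s on the robot's clock.

- **Bolt:** I gripped the knob from above and lifted it until it stopped. The tool rose 30.7 mm, and further upward commands did not raise it.
- **Leaf:** I swung the leaf open by the same knob, released it, and moved the arm up and clear. The last measured contact force was about 0 N.
- **Last check:** From the two fixed cameras, the knob is at about z = 283 mm (285 expected with the bolt up, 255 with it down). The leaf is about 90° open.
- **Disagreements:**
  - That last measurement is rough. The two camera rays miss each other by about 3.6 mm each, and the knob comes out 148 mm from the hinge instead of 155 mm.
  - The network's own boxes took in the rod as well and gave z = 216 mm, so I set them aside in favour of the knob's own dark patch in the pictures.
- **Force:** During the swing the tool pressed up against the bolt's end stop with up to about 25 N. This is under the limits, and I eased it before releasing.

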